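# Close and lock the specimen transport case

## Task

Close the specimen case for the courier: fold the inner flap (the plain one) fully down, then fold the outer flap (the one with the lock) down over it until it lies flat. Then turn the lock knob clockwise, feeling for the hidden notch, and leave it where the lock pin drops flush into the lock cover. Leave the things round the case where they are.

Things in the scene. Friction and masses are not known exactly. Their poses are not given: they have to be found in the camera images.
- case: Grey plastic transport case, fixed, open on top, 190 x 190 mm, walls 95 mm high, 5 mm thick, dishes inside. Origin: centre of its underside, z up. Its y axis runs from the outer flap's hinge line (y -95 mm, 103.5 mm up) to the inner flap's (y +95 mm, 97 mm up); both hinge lines lie along its x axis. A black grip on each x side stands out 18 mm, 62 mm up.
- flap_inner (a joint): Inner flap: plain grey panel, 190 mm along its hinge, 98 mm from hinge line to free edge, 4 mm thick. 0 = lying flat, closed (top face 101 mm up); grows as it opens: 1.57 upright, more leans outward, limit 2.5 rad. Stiff hinge (0.07 N m) that stays where it is put; it can be pushed over with closed fingers on its outer face near the free edge.
- flap_outer (a joint): Outer flap: grey panel, 190 mm along its hinge, 128 mm from hinge line to free edge, 4 mm thick, with the lock on its outer face; laps 36 mm over the inner flap. 0 = flat, closed (top face 107.5 mm up), 1.57 upright, limit 2.3 rad. Stiff hinge (0.26 N m), stays where it is put; push it down to its stop. Bare, to push, from 45 mm along the hinge either side of the lock.
- flap_inner_edge (a point): Middle of the inner flap's free edge, on its outer face. Its axes: x along the hinge, z out of the outer face.
- flap_outer_edge (a point): Middle of the outer flap's free edge, on its outer face. Its axes: x along the hinge, z out of the outer face (away from the contents).
- knob_grip (a point): Centre of the round fluted black knob (44 mm diameter), on its axis, 12 mm below its top: where to grip. Fixed to the flap, so its axes do not turn with the knob; z = turning axis, out of the flap. 62 mm from the hinge line. The knob's grip part is 30 to 58 mm above the outer face, below it a thin spindle and the round aluminium lock cover (84 mm diameter, 14 mm high).
- lock_pin (a joint): Drop of the sprung steel lock pin in m: 0 to 0.001 = up, riding on the disc hidden under the cover; 0.006 = fallen into the disc's notch, head flush with the cover. The notch lies at an unknown turn of the knob, 0.5 to 2.1 rad clockwise (from above) of its start. It can be moved only by turning the knob.
- pin_top (a point): Top of the pin's round head (10 mm diameter), 32 mm from the knob's axis toward the free edge; 20 mm above the flap's outer face when up, 14 mm when dropped. Turning the knob takes a light, even torque (under 0.1 N m); entering the notch the torque dips, the knob pulls itself on by 0.1 to 0.6 N m over 0.2 rad; past the middle it rises by as much, and forced on, the pin climbs out. Let go with the pin mostly down, it settles.
- bottle_a: Bystander: white plastic bottle with blue cap, 46 mm in diameter, 90 mm high, origin at the centre of its underside.
- bottle_b: Bystander: amber bottle with black cap, 40 mm in diameter, 82 mm high, origin at the centre of its underside.
- timer: Bystander: white bench timer, 59 x 66 x 22 mm, origin at the centre of its underside.

How it is judged (in metres and radians):
On the way, in this order (a step that is already met when the one before it is completed fails the run):
1. the inner flap is folded down flat (value of joint flap_inner below 0.08 rad), for 0.1 s.
2. the outer flap is folded down flat over it (value of joint flap_outer below 0.06 rad and value of joint flap_inner below 0.08 rad), for 0.1 s.
3. with both flaps down, the lock pin drops into the notch (all of step 2 and value of joint lock_pin above 0.0045 m), for 0.2 s.
At the end, for the whole second after the job is handed in: Both flaps lie closed (inner within 0.08 rad, outer within 0.06 rad of flat) and the lock pin has dropped at least 4.5 of its 6 mm into the notch and stays there with the knob released (all of step 3); the robot touches nothing.
It fails at once if a bystander (bottle or timer) is moved by more than 25 mm (distance of any of bottle_a, bottle_b, timer from where it was at the start of the episode above 0.025 m).
It also fails if it takes over 72 s, if anything falls off the work surface, if the arm or the gripper's body presses on something with over 40 N, if the wrist force passes 120 N, or if a joint passes its speed limit or range.

## Robot

A 6-joint arm with a two-finger parallel gripper is mounted at the origin on a cart in front of the work surface, level with it; the furniture and walls round the work are solid. World frame = base frame: x ahead of the robot, y to its left, z up, the work surface at z = 0. Lengths are in mm, angles in rad, forces in N, time in s.
With the tool pointing down it reaches from about 350 to 875 mm from the base axis. Payload 4.2 kg.
Tool frame: the origin (TCP) lies between the finger pads; the fingertips stand 17 mm ahead of it and the grasp point (between the pads) lies 2 mm behind it (nose_length is the distance from the TCP to the fingertips, in mm); z points along the fingers, y is the direction in which the jaws open and shut (so a half turn about z gives the same grasp; the last joint's range is limited). The gripper opens to 85 mm and grips with 20 to 120 N. Pads are 22 mm wide; open, the fingers measure 114 mm over their backs; the gripper's body (76 mm by 85 mm) begins 54 mm behind the grasp point. The pads swing forward as they close: fully open they stand 13 mm farther back than shut.
Start: joints at [-1.001, 0.385, 0.008, 0, -1.194, -0.259], TCP at [191.153, -595.029, 248.312] pointing down, gripper open.
Joint ranges: [-3.14, 3.14], [-1.21, 2.06], [-1.07, 1.41], [-3.16, 2.05], [-2.99, -0.16], [-3.1, 3.1]. Speed limits (rad/s): [2.79, 2.79, 3.14, 3.14, 3.14, 3.14].

## Interface

Orientations are given as a unit quaternion [x, y, z, w].
In Python, from bench import * gives the robot as it stands.
- The arm moves only by the tool jog_arm, never from a script. Its argument "increments" is a list of rows, each a list of 4 numbers: the shift along the tool's x, y, z in m, then the turn about the tool's z in degrees. A call has 1 to 10 rows; each row is the pose to reach, as a shift and turn from the pose measured when the call began, along the tool's axes at that moment; what a row does not reach only later rows make up. A row lasts 1/8 s, in which the tool goes at most 62.5 mm and 10.7 degrees, less where a joint would pass 70% of its speed; a pose out of reach is approached as far as the arm can. A call with a gripper value outside its range is refused whole. "hand" is the gripper's target within -1 to 1 (fully open at 1, half-way at 0, shut at -1), set as the call begins (left out, the last holds). The fingers move at their own pace and stop on an object; the grip force is fixed at half the most. Time passes only in rows, so rows that repeat a pose let the fingers close. It gives the time, the measured TCP pose, the force and the opening at its end, in the units of the state.
- read_state(): the state, without advancing time (a new reading comes with each control period).
- get_image(name): name is "side" or "top" or "wrist"; returns the picture (384x512x3 uint8, red, green, blue); there is no depth.
- calibration(name): a dict with "fx", "fy", "cx", "cy" (pixels), "D" ([k1, k2, p1, p2, k3] as OpenCV has them; the pictures are not rectified), "position" and "rotation" of the camera in the world; the wrist camera has in their place "hand_eye" (4x4, takes a point from camera to tool coordinates, whose origin is the TCP and whose axes are the flange's). Camera axes: x right, y up, looking along -z (the intrinsics and any distortion apply to the point x, -y, -z); pixel columns grow to the right and rows downward; lengths in mm; the calibration is good to about 2 mm. A picture is of the moment at which its call begins: read the wrist's pose just before it. calibration takes no time and is no camera call.
- job_done(): hands the job in, once; it reports no verdict.
The state is a dict: "clock": time; "joints": joint angles; "joint_vel": joint speeds; "joint_efforts": joint torques, N m; "position": TCP position; "ee_rot": TCP orientation; "contact_force": force on the tool from outside, world axes, zero at the start; "wrist_torque": the same for the moment, N m; "gripper_width": finger opening in mm.
Only numpy, scipy, OpenCV 4.12 (cv2) and the standard library are available. Lean on these libraries where they do the work, as an engineer would, in place of code of your own. Each camera call takes 0.05 s, during which the arm holds its last target.

## Working session

There is one attempt and no reset: what is moved stays moved. The work goes in short steps, Python scripts to look and compute and a tool call to move; the robot and the scene stay as the last step left them, time stands still between calls to the robot, and variables do not carry over. Pictures are saved under pics/ and viewed, and the job is handed in when it is done.

Besides the shell and the picture viewer there is one more tool, called as name(argument=value, ...), one argument or row to a line, values as JSON. jog_arm: Moves the arm, as the interface text tells. Its arguments: {"type":"object","properties":{"increments":{"type":"array"},"hand":{"type":"number"}},"required":["increments"]}

```bash
ls; mkdir -p pics; python3 - <<'E'
from bench import *
import cv2
s=read_state(); print(s)
for n in ["side","top","wrist"]:
    im=get_image(n); cv2.imwrite(f"pics/{n}0.png",cv2.cvtColor(im,cv2.COLOR_RGB2BGR)); print(n,calibration(n))
E
```

```text
pics
{'clock': 0.0, 'joints': array([-1.00139413e+00,  3.85569901e-01,  6.59793611e-03, -4.85653360e-04,
       -1.19398385e+00, -2.58608961e-01]), 'joint_vel': array([-0.00059271,  0.00075673, -0.00064776,  0.00086968, -0.00028814,
       -0.00033112]), 'joint_efforts': array([ 3.65755341e-04, -3.92290378e+01,  1.88407284e+01,  4.18655008e+00,
       -4.61956457e-03,  1.82302983e-06]), 'position': array([ 190.98508669, -594.52475039,  247.2045463 ]), 'ee_rot': array([-1.54683343e-01,  9.87963484e-01,  1.07931540e-03, -2.27732364e-04]), 'contact_force': array([-0.56911348, -0.21688254, -0.55120714]), 'wrist_torque': array([0.02162602, 0.04846956, 0.01324763]), 'gripper_width': 85.45307154605993}
side {'fx': 404.31664929715834, 'fy': 404.31664929715834, 'cx': 254.5780299744857, 'cy': 185.42700094776862, 'D': array([-0.07718542,  0.        ,  0.        ,  0.        ,  0.        ]), 'position': array([538.32150924, 780.99496649, 940.04792399]), 'rotation': array([0.01794572, 0.27929463, 0.95833893, 0.05708734])}
top {'fx': 452.2845705273033, 'fy': 452.2845705273033, 'cx': 254.53695669338228, 'cy': 184.57850835640693, 'D': array([-0.16777502,  0.        ,  0.        ,  0.        ,  0.        ]), 'position': array([ 256.03327449,  211.991987  , 1430.75088938]), 'rotation': array([ 0.06726919, -0.05705284, -0.69982149,  0.70885098])}
wrist {'fx': 338.7750652458425, 'fy': 338.7750652458425, 'cx': 253.92713226246497, 'cy': 192.0046214482382, 'D': array([-0.04510215,  0.        ,  0.        ,  0.        ,  0.        ]), 'hand_eye': array([[ 7.22197942e-04,  9.63785953e-01,  2.66676051e-01,
         6.69511401e+01],
       [ 9.99999623e-01, -5.67377803e-04, -6.57602783e-04,
         3.40716822e-01],
       [-4.82482253e-04,  2.66676425e-01, -9.63785999e-01,
        -1.25499371e+02],
       [ 0.00000000e+00,  0.00000000e+00,  0.00000000e+00,
         1.00000000e+00]])}
```

View pics/side0.png

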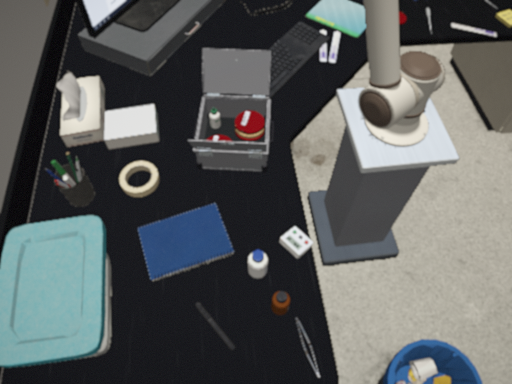

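View pics/top0.png

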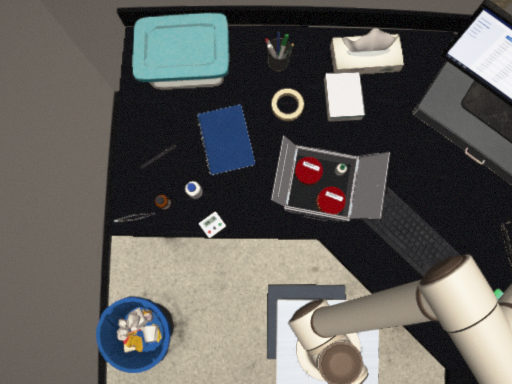

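View pics/wrist0.png

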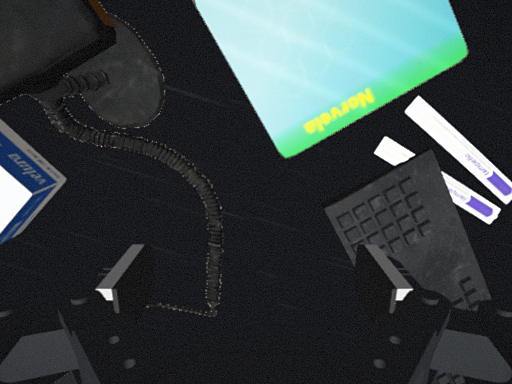

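```bash
cat > h.py <<'E'
from bench import *
import numpy as np, cv2
from scipy.spatial.transform import Rotation as R
def cam(n,st=None):
    c=calibration(n);K=np.array([[c['fx'],0,c['cx']],[0,c['fy'],c['cy']],[0,0,1]]);D=c['D']
    if n=='wrist':
        s=st or read_state();T=np.eye(4);T[:3,:3]=R.from_quat(s['ee_rot']).as_matrix();T[:3,3]=s['position']
        M=T@c['hand_eye'];return K,D,M[:3,:3],M[:3,3]
    return K,D,R.from_quat(c['rotation']).as_matrix(),np.array(c['position'])
def proj(n,P,st=None):
    K,D,Rm,p=cam(n,st);q=(np.atleast_2d(P)-p)@Rm;q=q*[1,-1,-1]
    return cv2.projectPoints(q.astype(float),np.zeros(3),np.zeros(3),K,D)[0][:,0]
def ray(n,uv,st=None):
    K,D,Rm,p=cam(n,st);x=cv2.undistortPoints(np.array(uv,float).reshape(-1,1,2),K,D)[:,0]
    d=np.c_[x[:,0],-x[:,1],-np.ones(len(x))]@Rm.T
    return p,d/np.linalg.norm(d,axis=1)[:,None]
def onz(n,uv,z,st=None):
    p,d=ray(n,uv,st);return p+d*((z-p[2])/d[:,2])[:,None]
def tri(obs,sts=None):
    A=np.zeros((3,3));b=np.zeros(3)
    for i,(n,uv) in enumerate(obs):
        p,d=ray(n,[uv],sts[i] if sts else None);M=np.eye(3)-np.outer(d[0],d[0]);A+=M;b+=M@p
    return np.linalg.solve(A,b)
def save(n,name):
    s=read_state();im=get_image(n);cv2.imwrite(f"pics/{name}.png",cv2.cvtColor(im,cv2.COLOR_RGB2BGR));return s,im
E
python3 - <<'E'
from h import *
for n,r in [('top',(265,125,400,230)),('side',(180,40,280,180))]:
    im=cv2.imread(f'pics/{n}0.png');a,b,c,d=r
    cv2.imwrite(f'pics/{n}0z.png',cv2.resize(im[b:d,a:c],None,fx=5.5 if n=='top' else 4.2,fy=5.5 if n=='top' else 4.2,interpolation=cv2.INTER_CUBIC))
E
```

```text
(no output)
```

View pics/top0z.png

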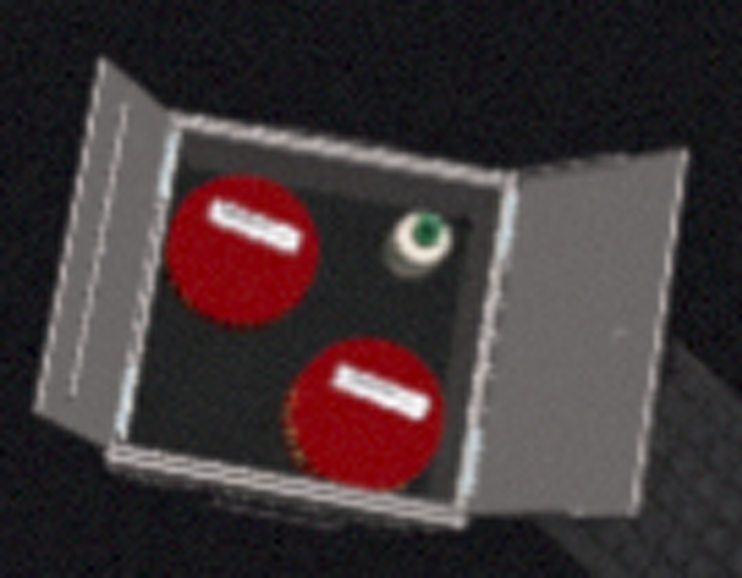

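View pics/side0z.png

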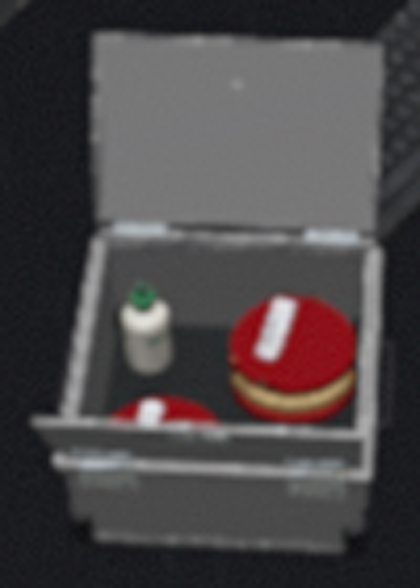

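```bash
python3 - <<'E'
from h import *
np.set_printoptions(precision=1,suppress=True)
t=lambda u,v:(u/5.5+265,v/5.5+125)
s=lambda u,v:(u/4.2+180,v/4.2+40)
for nm,a,b in [('Rfree far',t(686,152),s(93,35)),('Rfree near',t(637,513),s(384,43)),('Lfree far',t(102,58),s(32,420)),('Lfree near',t(38,412),s(378,430))]:
    P=tri([('top',a),('side',b)]);print(nm,P,proj('top',P)[0]-a,proj('side',P)[0]-b)
for z in (95,97):
  print(z,onz('top',[t(180,115),t(513,178),t(462,520),t(112,455)],z))
  print(onz('side',[s(100,235),s(380,240),s(372,465),s(60,458)],z))
E
```

```text
Rfree far [ 570.7 -149.1  205.7] [ 0.1 -0.3] [0.3 0.1]
Rfree near [ 382.8 -115.5  208.6] [-0.1  0.3] [-0.3 -0.1]
Lfree far [623.3 150.3 177. ] [ 0.  -0.1] [0.1 0. ]
Lfree near [431.3 184.1 183.1] [-0.5  1.3] [-1.6 -0.5]
95 [[614.9 102.9  95. ]
 [581.6 -82.5  95. ]
 [391.1 -49.6  95. ]
 [424.7 140.4  95. ]]
[[581.4 -76.3  95. ]
 [390.1 -48.5  95. ]
 [422.5 143.8  95. ]
 [616.1 115.1  95. ]]
97 [[614.4 103.1  97. ]
 [581.1 -82.   97. ]
 [390.9 -49.2  97. ]
 [424.4 140.5  97. ]]
[[581.3 -74.2  97. ]
 [390.4 -46.6  97. ]
 [422.8 145.3  97. ]
 [615.9 116.7  97. ]]
```

```bash
cat >> h.py <<'E'
np.set_printoptions(precision=4,suppress=True)
C=np.array([503.,29.]);YAW=np.radians(-10.2)
U=np.array([np.cos(YAW),np.sin(YAW)]);N=np.array([-np.sin(YAW),np.cos(YAW)])
def W(u,w,z): return np.r_[C+u*U+w*N,z]
def shift(P,s=None):
    s=s or read_state();return R.from_quat(s['ee_rot']).inv().apply(np.array(P)-s['position'])/1000
def where(s=None):
    s=s or read_state();p=s['position'];d=p[:2]-C;M=R.from_quat(s['ee_rot']).as_matrix()
    return 'u,w,z',np.round([d@U,d@N,p[2]],1),'yaw of y rel N deg',round(np.degrees(np.arctan2(M[:2,1]@U*-1,M[:2,1]@N)),1),'tiltz',np.round(M[:,2],3),'F',s['contact_force'].round(1),'t',s['clock'],'j',s['joints'].round(2)
E
python3 - <<'E'
from h import *
print(where());print(shift(W(0,190,300)));print(onz('top',[(193,190),(163,202),(211,224)],40))
E
```

```text
('u,w,z', array([-196.6, -669. ,  247.5]), 'yaw of y rel N deg', np.float64(28.0), 'tiltz', array([-0.001,  0.002, -1.   ]), 'F', array([-0.5,  0.6,  0. ]), 't', 0.15, 'j', array([-1.  ,  0.39,  0.01, -0.  , -1.19, -0.26]))
[-0.5769  0.6663 -0.0515]
[[483.8237 426.4355  40.    ]
 [444.5394 519.9487  40.    ]
 [378.0977 366.6431  40.    ]]
```

jog_arm(
  increments=[
    [0, 0, -0.04, 4],
    [-0.035, 0.04, -0.0515, 10],
    [-0.07, 0.08, -0.0515, 19],
    [-0.105, 0.12, -0.0515, 28],
    [-0.14, 0.16, -0.0515, 28],
    [-0.175, 0.2, -0.0515, 28],
    [-0.21, 0.24, -0.0515, 28],
    [-0.245, 0.28, -0.0515, 28],
    [-0.28, 0.325, -0.0515, 28],
    [-0.315, 0.365, -0.0515, 28],
  ],
  hand=-1,
)

```text
clock: 1.4
position: [379.4, -149.1, 299.7]
ee_rot: [0.089, 0.996, 0.001, -0.0]
contact_force: [0.3, -0.4, -0.1]
gripper_width: -0.0
```

```bash
python3 - <<'E'
from h import *
print(where());print(shift(W(0,190,300)))
E
```

```text
('u,w,z', array([ -90.1, -197.2,  299.7]), 'yaw of y rel N deg', np.float64(0.0), 'tiltz', array([-0.   ,  0.002, -1.   ]), 'F', array([ 0.3, -0.4, -0.1]), 't', 1.4, 'j', array([ 0.03, -0.04, -0.39, -0.  , -1.22, -1.78]))
[-0.0902  0.3872  0.0003]
```

jog_arm(
  increments=[
    [-0.012, 0.05, 0, 0],
    [-0.024, 0.1, 0, 0],
    [-0.036, 0.15, 0, 0],
    [-0.048, 0.2, 0, 0],
    [-0.06, 0.25, 0, 0],
    [-0.072, 0.3, 0, 0],
    [-0.084, 0.35, 0, 0],
    [-0.09, 0.387, 0, 0],
    [-0.09, 0.387, 0.05, 0],
    [-0.09, 0.387, 0.07, 0],
  ],
)

```text
clock: 2.65
position: [534.9, 215.9, 226.6]
ee_rot: [0.089, 0.996, -0.001, -0.003]
contact_force: [-0.6, -0.3, -0.1]
gripper_width: -0.1
```

```bash
python3 - <<'E'
from h import *
s,_=save('wrist','w1');print(where());print(shift(W(0,190,167)))
save('side','s1')
E
```

```text
('u,w,z', array([ -2.4, 188.8, 224.7]), 'yaw of y rel N deg', np.float64(-0.0), 'tiltz', array([-0.009, -0.002, -1.   ]), 'F', array([-0.6,  0.4, -2.5]), 't', 2.7, 'j', array([ 0.66,  0.32, -0.14, -0.  , -1.11, -2.41]))
[-0.0028  0.0014  0.0577]
```

View pics/w1.png

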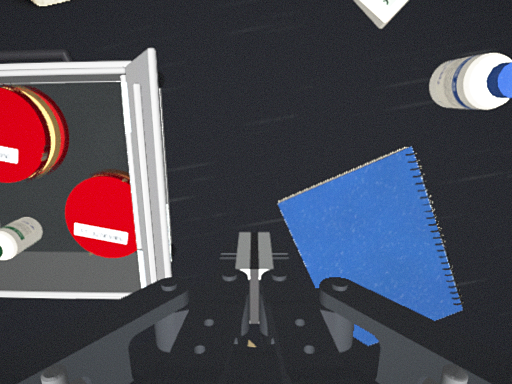

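View pics/s1.png

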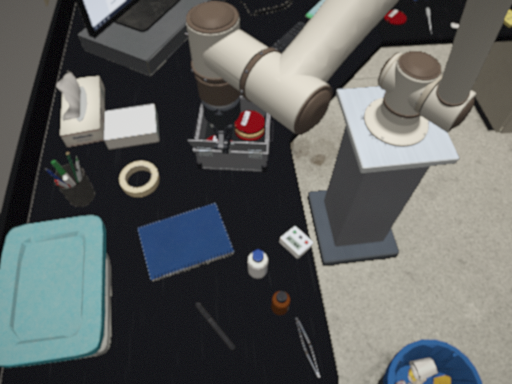

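jog_arm(
  increments=[
    [0, 0, 0.04, 0],
    [0, 0, 0.058, 0],
    [0, -0.02, 0.058, 0],
    [0, -0.035, 0.058, 0],
    [0, -0.05, 0.056, 0],
    [0, -0.065, 0.053, 0],
    [0, -0.08, 0.048, 0],
    [0, -0.095, 0.042, 0],
    [0, -0.11, 0.038, 0],
    [0, -0.12, 0.042, 0],
  ],
)

```text
clock: 4.0
position: [513.6, 96.1, 186.0]
ee_rot: [0.089, 0.996, -0.001, -0.002]
contact_force: [0.9, 0.3, 0.7]
gripper_width: 0.4
```

```bash
python3 - <<'E'
from h import *
print(where());s,_=save('wrist','w2')
E
```

```text
('u,w,z', array([ -1.5,  67.9, 186. ]), 'yaw of y rel N deg', np.float64(-0.0), 'tiltz', array([-0.005, -0.002, -1.   ]), 'F', array([0.9, 0.3, 0.7]), 't', 4.0, 'j', array([ 0.5 ,  0.27, -0.33, -0.  , -0.98, -2.24]))
```

View pics/w2.png

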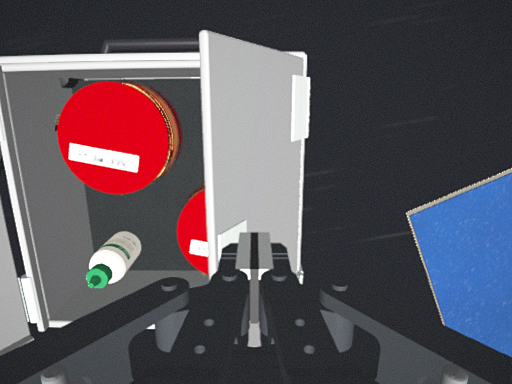

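jog_arm(
  increments=[
    [0, -0.012, 0.012, 0],
    [0, -0.022, 0.024, 0],
    [0, -0.029, 0.036, 0],
    [0, -0.034, 0.048, 0],
    [0, -0.037, 0.058, 0],
    [0, -0.038, 0.065, 0],
    [0, -0.038, 0.069, 0],
    [0, -0.038, 0.07, 0],
  ],
)

```text
clock: 5.05
position: [505.1, 57.5, 117.7]
ee_rot: [0.089, 0.996, -0.002, -0.004]
contact_force: [-7.9, -1.2, 21.8]
gripper_width: -0.1
```

```bash
python3 - <<'E'
from h import *
print(where());s,_=save('wrist','w3')
E
```

```text
('u,w,z', array([ -2.9,  28.4, 117.7]), 'yaw of y rel N deg', np.float64(0.0), 'tiltz', array([-0.008, -0.004, -1.   ]), 'F', array([-7.9, -1.2, 21.8]), 't', 5.05, 'j', array([ 0.43,  0.33, -0.45,  0.  , -0.8 , -2.18]))
```

View pics/w3.png

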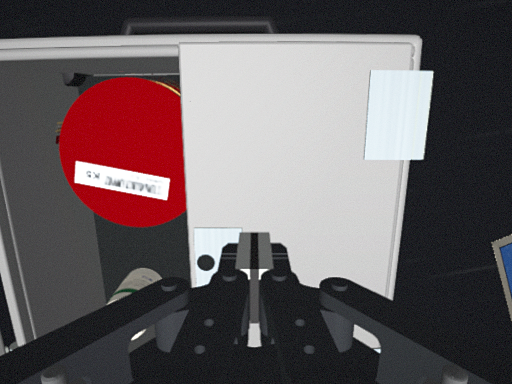

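jog_arm(
  increments=[
    [0, 0, -0.06, 0],
    [0, 0, -0.12, 0],
    [0, -0.02, -0.17, 0],
    [0.015, -0.06, -0.17, 0],
    [0.03, -0.11, -0.17, 0],
    [0.045, -0.16, -0.17, 0],
    [0.06, -0.2, -0.17, 0],
    [0.067, -0.236, -0.17, 0],
    [0.067, -0.236, -0.14, 0],
    [0.067, -0.236, -0.12, 0],
  ],
)

```text
clock: 6.35
position: [397.6, -162.8, 238.4]
ee_rot: [0.089, 0.996, -0.002, -0.004]
contact_force: [-0.2, -0.2, -0.1]
gripper_width: -0.1
```

```bash
python3 - <<'E'
from h import *
print(where());s,_=save('wrist','w4');save('side','s4')
E
```

```text
('u,w,z', array([ -69.8, -207.4,  238.4]), 'yaw of y rel N deg', np.float64(-0.0), 'tiltz', array([-0.008, -0.003, -1.   ]), 'F', array([-0.2, -0.2, -0.1]), 't', 6.35, 'j', array([-0.  ,  0.06, -0.45,  0.  , -1.07, -1.75]))
```

View pics/w4.png

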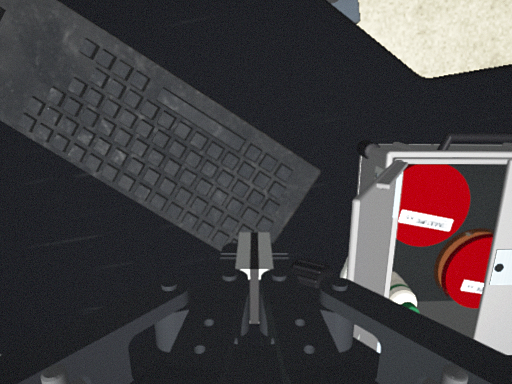

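View pics/s4.png

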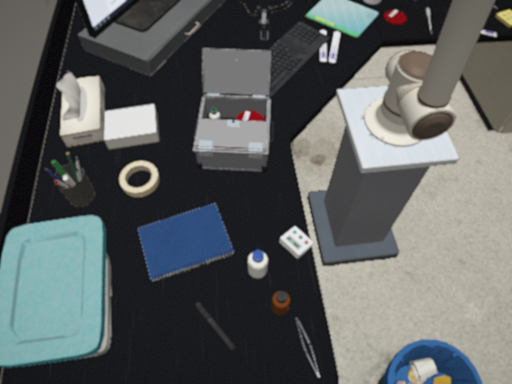

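jog_arm(
  increments=[
    [0, 0, 0.03, 0],
    [0, 0, 0.053, 0],
    [0, 0.017, 0.053, 0],
    [0, 0.035, 0.052, 0],
    [0, 0.055, 0.048, 0],
    [0, 0.075, 0.042, 0],
    [0, 0.095, 0.034, 0],
    [0, 0.115, 0.027, 0],
    [0, 0.132, 0.024, 0],
    [0, 0.146, 0.025, 0],
  ],
)

```text
clock: 7.7
position: [422.6, -18.2, 212.4]
ee_rot: [0.089, 0.996, -0.002, -0.006]
contact_force: [-0.4, -3.2, -0.5]
gripper_width: -0.4
```

```bash
python3 - <<'E'
from h import *
print(where());s,_=save('wrist','w5')
E
```

```text
('u,w,z', array([-70.8, -60.7, 212.4]), 'yaw of y rel N deg', np.float64(0.0), 'tiltz', array([-0.012, -0.004, -1.   ]), 'F', array([-0.4, -3.2, -0.5]), 't', 7.7, 'j', array([ 0.34,  0.07, -0.5 , -0.  , -1.  , -2.09]))
```

View pics/w5.png

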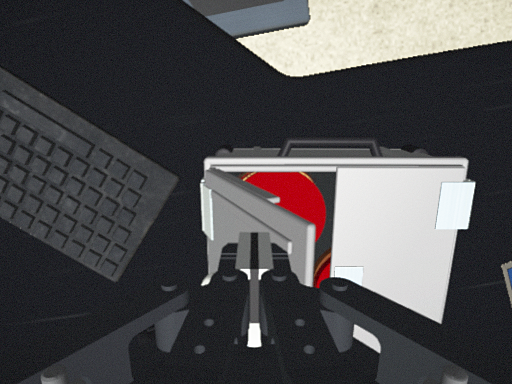

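jog_arm(
  increments=[
    [0, 0.014, 0.007, 0],
    [0, 0.028, 0.019, 0],
    [0, 0.039, 0.034, 0],
    [0, 0.047, 0.05, 0],
    [0, 0.052, 0.066, 0],
    [0, 0.055, 0.078, 0],
    [0, 0.056, 0.086, 0],
    [0, 0.056, 0.088, 0],
    [0, 0.056, 0.088, 0],
  ],
)

```text
clock: 8.88
position: [431.9, 38.1, 124.4]
ee_rot: [0.088, 0.996, -0.002, -0.006]
contact_force: [-2.9, 2.5, 6.3]
gripper_width: 0.3
```

```bash
python3 - <<'E'
from h import *
print(where());s,_=save('wrist','w6')
E
```

```text
('u,w,z', array([-71.6,  -3.7, 124.4]), 'yaw of y rel N deg', np.float64(0.1), 'tiltz', array([-0.011, -0.002, -1.   ]), 'F', array([-2.9,  2.5,  6.3]), 't', 8.875, 'j', array([ 0.46,  0.21, -0.61, -0.  , -0.77, -2.21]))
```

View pics/w6.png

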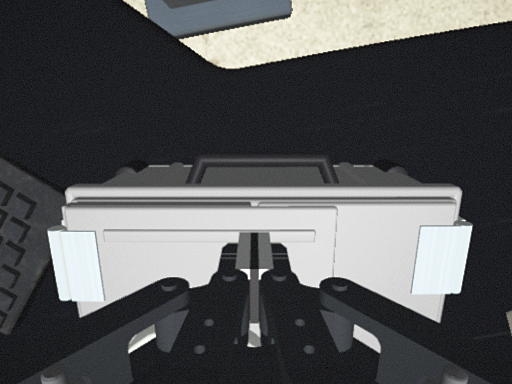

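jog_arm(
  increments=[
    [0, 0, 0.002, 0],
    [0, 0, 0.004, 0],
    [0, 0, 0.004, 0],
    [0, 0, 0.004, 0],
  ],
)

```text
clock: 9.43
position: [432.0, 38.2, 123.9]
ee_rot: [0.088, 0.996, -0.002, -0.005]
contact_force: [-11.3, 1.8, 28.7]
gripper_width: -0.3
```

```bash
python3 - <<'E'
from h import *
print(where())
E
```

```text
('u,w,z', array([-71.5,  -3.5, 123.9]), 'yaw of y rel N deg', np.float64(0.1), 'tiltz', array([-0.01 , -0.002, -1.   ]), 'F', array([-11.3,   1.8,  28.7]), 't', 9.425, 'j', array([ 0.46,  0.21, -0.61, -0.  , -0.76, -2.21]))
```

jog_arm(
  increments=[
    [0, 0, -0.04, 0],
    [0, 0, -0.09, -10],
    [0, 0, -0.126, -20],
    [-0.02, -0.01, -0.126, -30],
    [-0.04, -0.02, -0.126, -40],
    [-0.06, -0.03, -0.126, -50],
    [-0.0715, -0.03, -0.126, -60],
    [-0.0715, -0.03, -0.126, -70],
    [-0.0715, -0.03, -0.126, -80],
    [-0.0715, -0.03, -0.126, -90],
  ],
  hand=1,
)

```text
clock: 10.68
position: [498.5, -3.6, 249.2]
ee_rot: [-0.644, 0.765, 0.002, -0.004]
contact_force: [0.4, -0.2, 0.5]
gripper_width: 85.0
```

```bash
python3 - <<'E'
from h import *
print(where());s,_=save('wrist','w7');print(where())
s,im=save('side','s7')
z=cv2.resize(im[110:180,180:290],None,fx=7,fy=7,interpolation=cv2.INTER_CUBIC);cv2.imwrite('pics/s7z.png',z[:,:,::-1])
E
```

```text
('u,w,z', array([  1.3, -32.9, 249.2]), 'yaw of y rel N deg', np.float64(90.4), 'tiltz', array([-0.01 , -0.002, -1.   ]), 'F', array([ 0.4, -0.2,  0.5]), 't', 10.675, 'j', array([ 0.32,  0.17, -0.29, -0.  , -1.12, -0.49]))
('u,w,z', array([  1.3, -32.9, 249.3]), 'yaw of y rel N deg', np.float64(90.6), 'tiltz', array([-0.01 , -0.002, -1.   ]), 'F', array([-0.9, -1. , -0.6]), 't', 10.725, 'j', array([ 0.32,  0.17, -0.29, -0.  , -1.12, -0.48]))
```

View pics/w7.png

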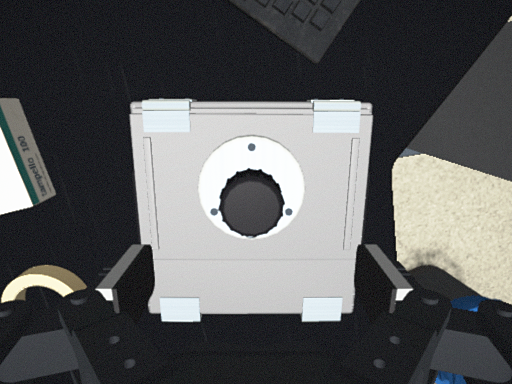

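View pics/s7z.png

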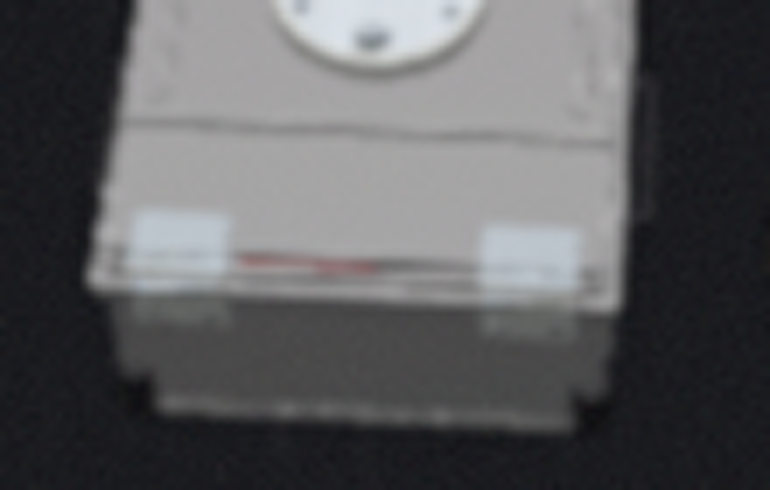

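```bash
python3 - <<'E'
from h import *
im=cv2.imread('pics/w7.png');g=cv2.cvtColor(im,cv2.COLOR_BGR2GRAY)
roi=np.zeros_like(g);cv2.circle(roi,(251,188),56,255,-1)
for nm,m in (('knob',(g<90)),('cover',g>232)):
    m=(m&(roi>0)).astype(np.uint8)*255
    cs,_=cv2.findContours(m,cv2.RETR_EXTERNAL,cv2.CHAIN_APPROX_NONE);c=max(cs,key=cv2.contourArea)
    (x,y),r=cv2.minEnclosingCircle(c);print(nm,x,y,r,cv2.contourArea(c))
    for z in ((165.5,121.5)):
        P=onz('wrist',[(x,y),(x+r,y)],z)[:,:];d=P[0,:2]-C;print(z,P[0],'uw',d@U,d@N,'rad',np.linalg.norm(P[1]-P[0]))
z=cv2.resize(im[120:260,180:320],None,fx=4,fy=4);cv2.imwrite('pics/w7z.png',z)
E
```

```text
knob 251.0091552734375 202.36447143554688 33.87156295776367 3239.0
165.5 [499.3258  -6.1277 165.5   ] uw 2.604451034997223 -35.22315378199986 rad 21.927638696649858
121.5 [501.659    7.1421 121.5   ] uw 2.550890958974584 -21.74995759023175 rad 26.532359636707778
cover 250.68565368652344 187.25390625 52.75728225708008 4618.0
165.5 [497.7445 -16.0936 165.5   ] uw 2.8129306195737858 -45.311634729115916 rad 33.77442526439984
121.5 [499.7456  -4.9167 121.5   ] uw 2.8031504654093253 -33.95698126386844 rad 40.86692644087912
```

View pics/w7z.png

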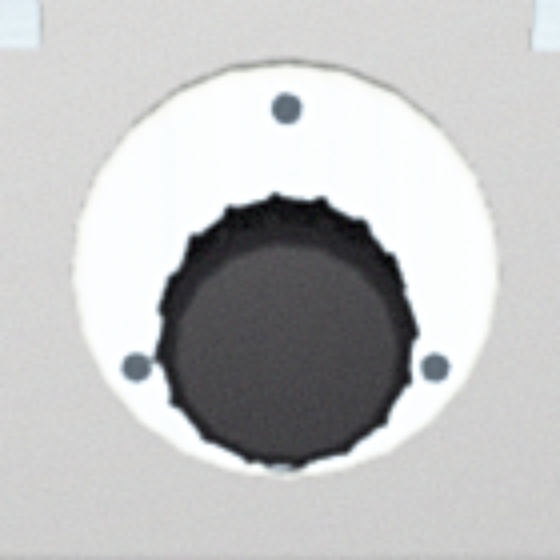

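```bash
python3 - <<'E'
from h import *
print(shift(W(2.7,-33.6,151.5)))
E
```

```text
[ 0.0003 -0.0023  0.0978]
```

jog_arm(
  increments=[
    [0, -0.002, 0, -10],
    [0, -0.002, 0.02, -20],
    [0, -0.002, 0.05, -20],
    [0, -0.002, 0.08, -20],
    [0, -0.002, 0.0975, -20],
    [0, -0.002, 0.0975, -20],
  ],
)

```text
clock: 11.52
position: [498.7, -4.4, 150.6]
ee_rot: [0.765, -0.644, -0.004, 0.005]
contact_force: [0.4, -1.3, 0.8]
gripper_width: 85.7
```

```bash
python3 - <<'E'
from h import *
print(where());print(read_state()['wrist_torque'],shift(W(2.7,-33.6,151.5)));s,_=save('wrist','w8')
E
```

```text
('u,w,z', array([  1.6, -33.7, 150.6]), 'yaw of y rel N deg', np.float64(109.9), 'tiltz', array([-0.013, -0.003, -1.   ]), 'F', array([ 0.4, -1.3,  0.8]), 't', 11.525, 'j', array([ 0.32,  0.28, -0.43, -0.  , -0.88, -0.15]))
[ 0.014  0.059 -0.004] [ 0.0003 -0.001  -0.0009]
```

View pics/w8.png

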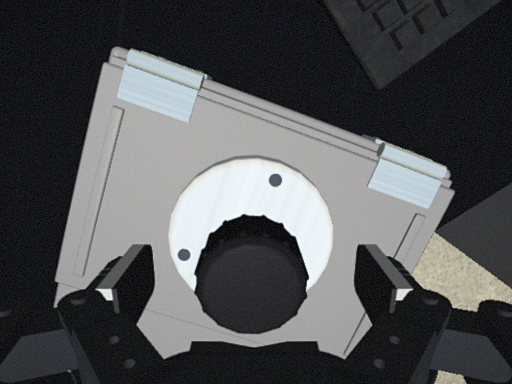

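jog_arm(
  increments=[
    [0, 0, 0, 0],
    [0, 0, 0, 0],
    [0, 0, 0, 0],
    [0, 0, 0, 0],
    [0, 0, 0, 0],
    [0, 0, 0, 0],
  ],
  hand=-1,
)

```text
clock: 12.32
position: [500.0, -4.1, 152.8]
ee_rot: [0.765, -0.644, -0.002, 0.004]
contact_force: [-2.0, 1.1, 6.6]
gripper_width: 42.4
```

```bash
cat > q.py <<'E'
from h import *
for _ in range(1):
    s=read_state();print('F',s['contact_force'].round(1),'T',s['wrist_torque'].round(3),'j6',s['joints'][5].round(3),'yaw',where(s)[3],'w',round(s['gripper_width'],1),'t',round(s['clock'],2),where(s)[1],'e6',s['joint_efforts'][5].round(3))
E
python3 q.py
```

```text
F [-2.   1.1  6.6] T [ 0.229  0.415 -0.082] j6 -0.145 yaw 110.0 w 42.4 t 12.32 [  3.  -33.1 152.8] e6 0.019
```

jog_arm(
  increments=[
    [0, 0, 0, 4],
    [0, 0, 0, 8],
    [0, 0, 0, 12],
    [0, 0, 0, 16],
    [0, 0, 0, 20],
  ],
)

```text
clock: 12.95
position: [499.6, -4.1, 152.9]
ee_rot: [-0.641, 0.768, 0.002, -0.004]
contact_force: [-1.6, 0.9, 3.5]
gripper_width: 42.3
```

```bash
python3 q.py
```

```text
F [-1.6  0.9  3.5] T [0.189 0.424 0.196] j6 -0.496 yaw 89.9 w 42.3 t 12.95 [  2.5 -33.2 152.9] e6 0.203
```

jog_arm(
  increments=[
    [0, 0, 0, 2],
    [0, 0, 0, 4],
  ],
)

```text
clock: 13.2
position: [499.5, -4.1, 152.8]
ee_rot: [-0.613, 0.79, 0.002, -0.004]
contact_force: [-2.0, 0.6, 1.2]
gripper_width: 42.6
```

```bash
python3 q.py
```

```text
F [-2.   0.6  1.2] T [0.214 0.273 0.107] j6 -0.567 yaw 85.8 w 42.6 t 13.2 [  2.4 -33.2 152.8] e6 0.041
```

jog_arm(
  increments=[
    [0, 0, 0, 2],
    [0, 0, 0, 4],
  ],
)

```text
clock: 13.45
position: [499.4, -4.1, 152.9]
ee_rot: [-0.584, 0.811, 0.002, -0.004]
contact_force: [-1.3, 0.5, 1.8]
gripper_width: 42.6
```

```bash
python3 q.py
```

```text
F [-1.3  0.5  1.8] T [0.256 0.29  0.067] j6 -0.639 yaw 81.7 w 42.6 t 13.45 [  2.3 -33.2 152.9] e6 0.047
```

jog_arm(
  increments=[
    [0, 0, 0, 2],
    [0, 0, 0, 4],
  ],
)

```text
clock: 13.7
position: [499.4, -4.1, 152.9]
ee_rot: [-0.555, 0.832, 0.002, -0.005]
contact_force: [-1.5, 0.1, 1.6]
gripper_width: 42.8
```

```bash
python3 q.py
```

```text
F [-1.5  0.1  1.6] T [0.301 0.388 0.121] j6 -0.711 yaw 77.6 w 42.8 t 13.7 [  2.3 -33.2 152.9] e6 0.083
```

jog_arm(
  increments=[
    [0, 0, 0, 2],
    [0, 0, 0, 4],
  ],
)

```text
clock: 13.95
position: [499.2, -4.0, 152.8]
ee_rot: [-0.524, 0.852, 0.002, -0.005]
contact_force: [-1.9, 0.3, 2.2]
gripper_width: 42.5
```

```bash
python3 q.py
```

```text
F [-1.9  0.3  2.2] T [0.343 0.436 0.109] j6 -0.783 yaw 73.4 w 42.5 t 13.95 [  2.2 -33.2 152.8] e6 0.036
```

jog_arm(
  increments=[
    [0, 0, 0, 2],
    [0, 0, 0, 4],
  ],
)

```text
clock: 14.2
position: [499.2, -4.0, 152.8]
ee_rot: [-0.493, 0.87, 0.002, -0.005]
contact_force: [-2.7, 2.1, 2.1]
gripper_width: 42.7
```

```bash
python3 q.py
```

```text
F [-2.7  2.1  2.1] T [0.508 0.482 0.116] j6 -0.856 yaw 69.3 w 42.7 t 14.2 [  2.1 -33.1 152.8] e6 0.037
```

jog_arm(
  increments=[
    [0, 0, 0, 2],
    [0, 0, 0, 4],
  ],
)

```text
clock: 14.45
position: [499.1, -3.9, 152.9]
ee_rot: [-0.461, 0.887, 0.001, -0.005]
contact_force: [-2.9, 1.6, 2.3]
gripper_width: 42.6
```

```bash
python3 q.py
```

```text
F [-2.9  1.6  2.3] T [0.551 0.484 0.154] j6 -0.928 yaw 65.2 w 42.6 t 14.45 [  2.  -33.1 152.9] e6 0.03
```

jog_arm(
  increments=[
    [0, 0, 0, 2],
    [0, 0, 0, 4],
  ],
)

```text
clock: 14.7
position: [499.1, -3.9, 152.9]
ee_rot: [-0.429, 0.903, 0.001, -0.005]
contact_force: [-1.5, 1.7, 2.8]
gripper_width: 42.5
```

```bash
python3 q.py
```

```text
F [-1.5  1.7  2.8] T [0.614 0.575 0.125] j6 -1.0 yaw 61.0 w 42.5 t 14.7 [  2.  -33.1 152.9] e6 0.043
```

jog_arm(
  increments=[
    [0, 0, 0, 2],
    [0, 0, 0, 4],
  ],
)

```text
clock: 14.95
position: [499.0, -3.8, 152.8]
ee_rot: [-0.396, 0.918, 0.001, -0.005]
contact_force: [-2.5, 2.1, 3.5]
gripper_width: 42.6
```

```bash
python3 q.py
```

```text
F [-2.5  2.1  3.5] T [0.797 0.697 0.101] j6 -1.072 yaw 56.9 w 42.6 t 14.95 [  1.8 -33.  152.8] e6 0.045
```

jog_arm(
  increments=[
    [0, 0, 0, 2],
    [0, 0, 0, 4],
  ],
)

```text
clock: 15.2
position: [498.9, -3.7, 152.8]
ee_rot: [-0.363, 0.932, 0.001, -0.005]
contact_force: [-3.2, 2.4, 3.1]
gripper_width: 42.7
```

```bash
python3 q.py
```

```text
F [-3.2  2.4  3.1] T [0.862 0.681 0.038] j6 -1.144 yaw 52.8 w 42.7 t 15.2 [  1.8 -33.  152.8] e6 0.033
```

jog_arm(
  increments=[
    [0, 0, 0, 2],
    [0, 0, 0, 3],
  ],
)

```text
clock: 15.45
position: [498.9, -3.7, 152.8]
ee_rot: [-0.338, 0.941, 0.001, -0.005]
contact_force: [-2.6, 1.9, 2.9]
gripper_width: 42.5
```

```bash
python3 q.py
```

```text
F [-2.6  1.9  2.9] T [0.848 0.738 0.115] j6 -1.198 yaw 49.7 w 42.5 t 15.45 [  1.7 -32.9 152.8] e6 -0.08
```

Noise only; continuing.

jog_arm(
  increments=[
    [0, 0, 0, 2],
    [0, 0, 0, 4],
  ],
)

```text
clock: 15.7
position: [498.8, -3.7, 152.8]
ee_rot: [-0.303, 0.953, 0.001, -0.005]
contact_force: [-3.5, 2.1, 4.2]
gripper_width: 42.6
```

```bash
python3 q.py
```

```text
F [-3.5  2.1  4.2] T [1.057 0.828 0.08 ] j6 -1.27 yaw 45.5 w 42.6 t 15.7 [  1.7 -32.9 152.8] e6 0.033
```

jog_arm(
  increments=[
    [0, 0, 0, 2],
    [0, 0, 0, 4],
  ],
)

```text
clock: 15.95
position: [498.8, -3.6, 152.8]
ee_rot: [-0.269, 0.963, 0.001, -0.005]
contact_force: [-3.5, 3.0, 3.6]
gripper_width: 42.4
```

```bash
python3 q.py
```

```text
F [-3.5  3.   3.6] T [1.099 0.93  0.149] j6 -1.342 yaw 41.4 w 42.4 t 15.95 [  1.6 -32.8 152.8] e6 0.045
```

jog_arm(
  increments=[
    [0, 0, 0, 2],
    [0, 0, 0, 4],
  ],
)

```text
clock: 16.2
position: [498.7, -3.5, 152.8]
ee_rot: [-0.234, 0.972, 0.001, -0.005]
contact_force: [-4.4, 3.1, 3.4]
gripper_width: 42.4
```

```bash
python3 q.py
```

```text
F [-4.4  3.1  3.4] T [1.258 0.967 0.149] j6 -1.415 yaw 37.3 w 42.4 t 16.2 [  1.6 -32.7 152.8] e6 0.042
```

jog_arm(
  increments=[
    [0, 0, 0, 2],
    [0, 0, 0, 4],
  ],
)

```text
clock: 16.45
position: [498.7, -3.4, 152.8]
ee_rot: [-0.199, 0.98, 0.001, -0.005]
contact_force: [-4.1, 3.9, 3.3]
gripper_width: 42.5
```

```bash
python3 q.py
```

```text
F [-4.1  3.9  3.3] T [1.368 1.019 0.169] j6 -1.487 yaw 33.1 w 42.5 t 16.45 [  1.5 -32.7 152.8] e6 0.031
```

jog_arm(
  increments=[
    [0, 0, 0, 2],
    [0, 0, 0, 4],
  ],
)

```text
clock: 16.7
position: [498.7, -3.3, 152.8]
ee_rot: [-0.163, 0.987, 0.001, -0.005]
contact_force: [-3.5, 3.6, 3.2]
gripper_width: 42.2
```

```bash
python3 q.py; python3 - <<'E'
from h import *
save('wrist','w9')
s,im=save('side','s9')
z=cv2.resize(im[60:180,170:290],None,fx=5,fy=5,interpolation=cv2.INTER_CUBIC);cv2.imwrite('pics/s9z.png',z[:,:,::-1])
E
```

```text
F [-3.5  3.6  3.2] T [1.439 0.92  0.115] j6 -1.559 yaw 29.0 w 42.2 t 16.7 [  1.5 -32.6 152.8] e6 0.033
```

View pics/s9z.png

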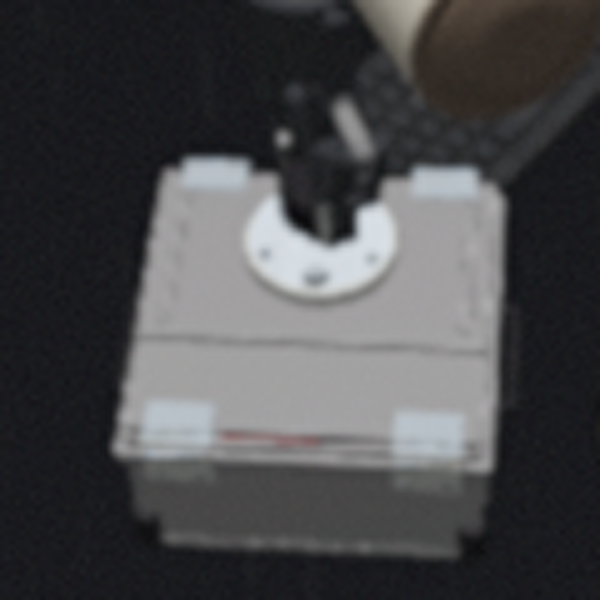

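View pics/w9.png

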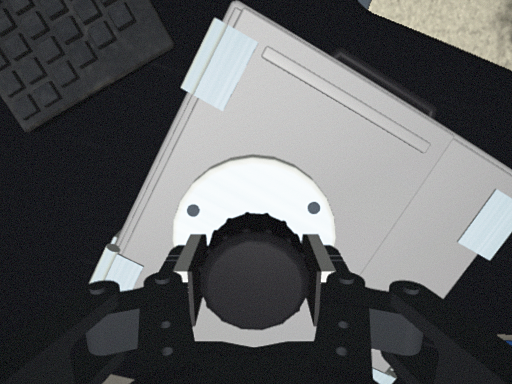

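jog_arm(
  increments=[
    [0, 0, 0, 2],
    [0, 0, 0, 4],
  ],
)

```text
clock: 17.05
position: [498.7, -3.2, 152.8]
ee_rot: [-0.128, 0.992, 0.0, -0.005]
contact_force: [-3.5, 4.1, 3.2]
gripper_width: 42.5
```

```bash
python3 q.py
```

```text
F [-3.5  4.1  3.2] T [1.533 0.962 0.079] j6 -1.63 yaw 24.9 w 42.5 t 17.05 [  1.5 -32.5 152.8] e6 0.044
```

jog_arm(
  increments=[
    [0, 0, 0, 2],
    [0, 0, 0, 4],
  ],
)

```text
clock: 17.3
position: [498.7, -3.1, 152.8]
ee_rot: [-0.092, 0.996, 0.0, -0.005]
contact_force: [-3.9, 4.1, 3.4]
gripper_width: 42.8
```

```bash
python3 q.py
```

```text
F [-3.9  4.1  3.4] T [1.503 0.924 0.059] j6 -1.702 yaw 20.7 w 42.8 t 17.3 [  1.4 -32.4 152.8] e6 0.109
```

jog_arm(
  increments=[
    [0, 0, 0, 2],
    [0, 0, 0, 4],
  ],
)

```text
clock: 17.55
position: [498.7, -3.0, 152.8]
ee_rot: [-0.056, 0.998, 0.0, -0.005]
contact_force: [-3.8, 2.9, 3.7]
gripper_width: 42.0
```

```bash
python3 q.py
```

```text
F [-3.8  2.9  3.7] T [ 1.455  0.933 -0.033] j6 -1.774 yaw 16.6 w 42.0 t 17.55 [  1.4 -32.3 152.8] e6 0.188
```

jog_arm(
  increments=[
    [0, 0, 0, 2],
    [0, 0, 0, 4],
  ],
)

```text
clock: 17.8
position: [498.7, -2.9, 152.8]
ee_rot: [-0.02, 1.0, 0.0, -0.005]
contact_force: [-3.2, 3.4, 4.6]
gripper_width: 42.7
```

```bash
python3 q.py; python3 - <<'E'
from h import *
s,im=save('side','s10')
a=[cv2.cvtColor(cv2.imread(f'pics/{n}.png'),cv2.COLOR_BGR2RGB)[100:130,215:255] for n in ('s7','s9','s10')]
cv2.imwrite('pics/c10.png',cv2.resize(np.hstack(a),None,fx=6,fy=6,interpolation=cv2.INTER_CUBIC)[:,:,::-1])
E
```

```text
F [-3.2  3.4  4.6] T [ 1.529  0.881 -0.024] j6 -1.847 yaw 12.4 w 42.7 t 17.8 [  1.4 -32.2 152.8] e6 0.184
```

View pics/c10.png

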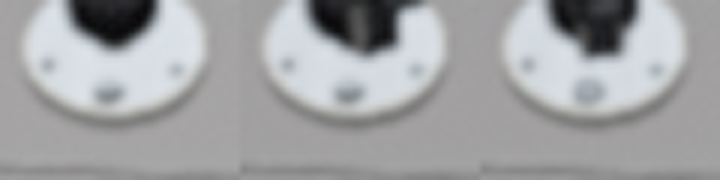

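jog_arm(
  increments=[
    [0, 0, 0, 1],
    [0, 0, 0, 2],
  ],
)

```text
clock: 18.1
position: [498.7, -2.9, 152.8]
ee_rot: [-0.0, 1.0, 0.001, -0.005]
contact_force: [-3.7, 3.7, 4.5]
gripper_width: 42.5
```

```bash
python3 q.py; python3 - <<'E'
from h import *
s,im=save('side','s11')
a=[cv2.cvtColor(cv2.imread(f'pics/{n}.png'),cv2.COLOR_BGR2RGB)[100:130,215:255] for n in ('s9','s10','s11')]
cv2.imwrite('pics/c11.png',cv2.resize(np.hstack(a),None,fx=6,fy=6,interpolation=cv2.INTER_CUBIC)[:,:,::-1])
E
```

```text
F [-3.7  3.7  4.5] T [ 1.459  0.907 -0.021] j6 -1.885 yaw 10.2 w 42.5 t 18.1 [  1.4 -32.2 152.8] e6 0.1
```

View pics/c11.png

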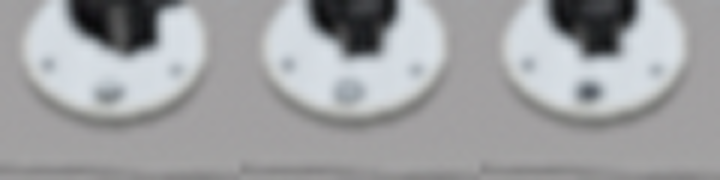

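jog_arm(
  increments=[
    [0, 0, 0, 1],
    [0, 0, 0, 2],
  ],
)

```text
clock: 18.4
position: [498.7, -2.8, 152.8]
ee_rot: [0.018, 1.0, 0.001, -0.005]
contact_force: [-3.4, 2.6, 3.8]
gripper_width: 42.5
```

```bash
python3 q.py; python3 - <<'E'
from h import *
s,im=save('side','s12')
a=[cv2.cvtColor(cv2.imread(f'pics/{n}.png'),cv2.COLOR_BGR2RGB)[100:130,215:255] for n in ('s10','s11','s12')]
cv2.imwrite('pics/c12.png',cv2.resize(np.hstack(a),None,fx=6,fy=6,interpolation=cv2.INTER_CUBIC)[:,:,::-1])
E
```

```text
F [-3.4  2.6  3.8] T [1.457 0.827 0.038] j6 -1.922 yaw 8.1 w 42.5 t 18.4 [  1.4 -32.1 152.8] e6 0.058
```

View pics/c12.png

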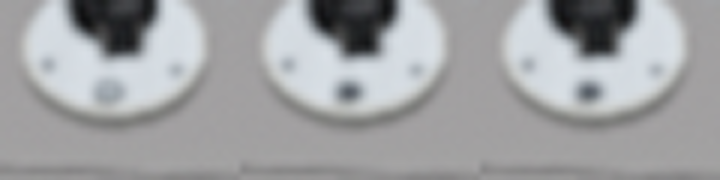

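jog_arm(
  increments=[
    [0, 0, 0, 1],
    [0, 0, 0, 2],
  ],
)

```text
clock: 18.7
position: [498.7, -2.8, 152.9]
ee_rot: [0.037, 0.999, 0.001, -0.005]
contact_force: [-3.9, 4.3, 3.0]
gripper_width: 43.0
```

```bash
python3 q.py
```

```text
F [-3.9  4.3  3. ] T [1.491 0.859 0.044] j6 -1.959 yaw 6.0 w 43.0 t 18.7 [  1.4 -32.1 152.9] e6 0.059
```

jog_arm(
  increments=[
    [0, 0, 0, 1],
    [0, 0, 0, 2],
  ],
)

```text
clock: 18.95
position: [498.7, -2.8, 152.9]
ee_rot: [0.055, 0.998, 0.001, -0.005]
contact_force: [-4.4, 3.0, 3.8]
gripper_width: 42.6
```

```bash
python3 q.py; python3 - <<'E'
from h import *
s,im=save('side','s13')
a=[cv2.cvtColor(cv2.imread(f'pics/{n}.png'),cv2.COLOR_BGR2RGB)[100:130,215:255] for n in ('s11','s12','s13')]
cv2.imwrite('pics/c13.png',cv2.resize(np.hstack(a),None,fx=6,fy=6,interpolation=cv2.INTER_CUBIC)[:,:,::-1])
E
```

```text
F [-4.4  3.   3.8] T [1.515 0.898 0.138] j6 -1.995 yaw 3.9 w 42.6 t 18.95 [  1.4 -32.  152.9] e6 -0.04
```

View pics/c13.png

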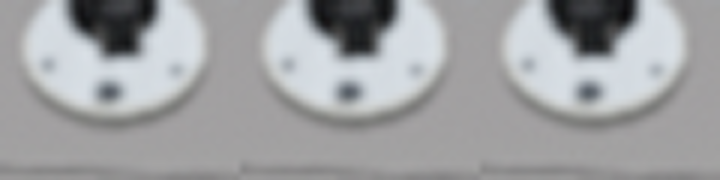

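jog_arm(
  increments=[
    [0, 0, 0, -1],
    [0, 0, 0, -1],
    [0, 0, 0, -1],
  ],
)

```text
clock: 19.38
position: [498.7, -2.8, 152.9]
ee_rot: [0.047, 0.999, 0.001, -0.005]
contact_force: [-2.9, 3.0, 4.2]
gripper_width: 42.6
```

```bash
python3 q.py
```

```text
F [-2.9  3.   4.2] T [1.317 0.87  0.054] j6 -1.978 yaw 4.8 w 42.6 t 19.38 [  1.4 -32.1 152.9] e6 -0.002
```

jog_arm(
  increments=[
    [0, 0, 0, 0],
    [0, 0, 0, 0],
    [0, 0, 0, 0],
    [0, 0, 0, 0],
    [0, 0, 0, 0],
    [0, 0, 0, 0],
    [0, 0, 0, 0],
  ],
  hand=1,
)

```text
clock: 20.25
position: [498.7, -2.8, 152.9]
ee_rot: [0.047, 0.999, 0.001, -0.005]
contact_force: [-0.2, -0.2, 0.1]
gripper_width: 85.6
```

```bash
python3 q.py
```

```text
F [-0.2 -0.2  0.1] T [ 0.026 -0.009  0.019] j6 -1.978 yaw 4.8 w 85.6 t 20.25 [  1.4 -32.  152.9] e6 -0.0
```

jog_arm(
  increments=[
    [0, 0, -0.04, 0],
    [0, 0, -0.08, 0],
    [0, 0.01, -0.1, 0],
    [0, 0.06, -0.1, 0],
    [0.02, 0.1, -0.1, 0],
    [0.02, 0.1, -0.1, 0],
    [0.02, 0.1, -0.1, 0],
  ],
)

```text
clock: 21.12
position: [489.0, 98.4, 253.2]
ee_rot: [0.047, 0.999, 0.001, -0.005]
contact_force: [0.5, 0.2, 0.1]
gripper_width: 85.5
```

```bash
python3 q.py; python3 - <<'E'
from h import *
s,im=save('wrist','w14')
print(proj('wrist',np.array([W(2.7,-2,127.5),W(2.7,-2,121.5)]),s))
s,im2=save('side','s14')
cv2.imwrite('pics/s14z.png',cv2.resize(im2[60:180,170:290],None,fx=5,fy=5,interpolation=cv2.INTER_CUBIC)[:,:,::-1])
E
```

```text
F [0.5 0.2 0.1] T [-0.018  0.011 -0.03 ] j6 -2.182 yaw 4.9 w 85.5 t 21.12 [-26.1  65.9 253.2] e6 -0.002
[[164.0154 218.6674]
 [165.9066 216.185 ]]
```

View pics/w14.png

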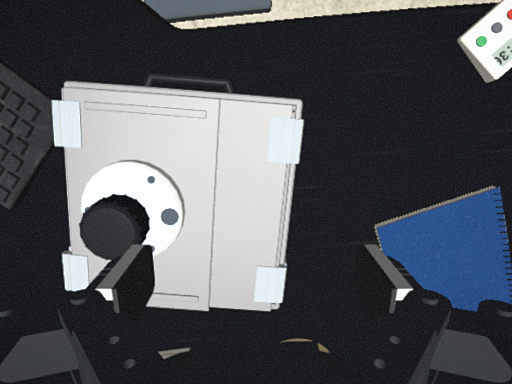

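View pics/s14z.png

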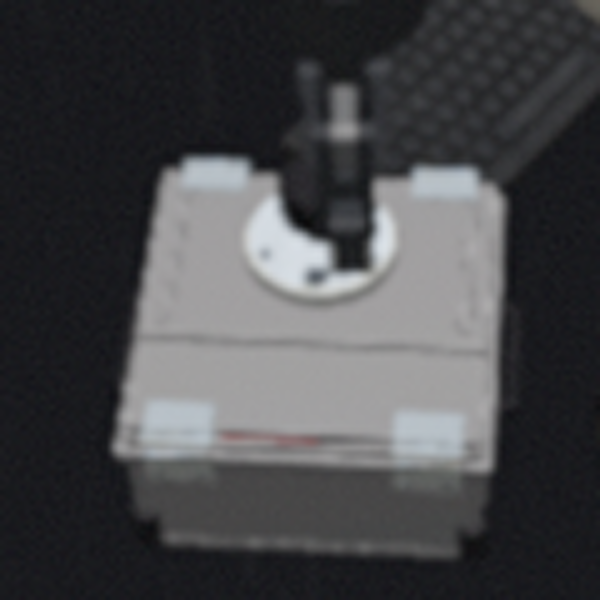

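```bash
python3 - <<'E'
from h import *
im=cv2.imread('pics/w14.png');cv2.imwrite('pics/w14z.png',cv2.resize(im[150:270,70:200],None,fx=5,fy=5,interpolation=cv2.INTER_CUBIC))
s=read_state();print(proj('wrist',np.array([W(2.7,-33,121.5),W(2.7,-33,165.5)]),s))
E
```

```text
[[128.4014 212.9349]
 [105.5945 233.3788]]
```

View pics/w14z.png

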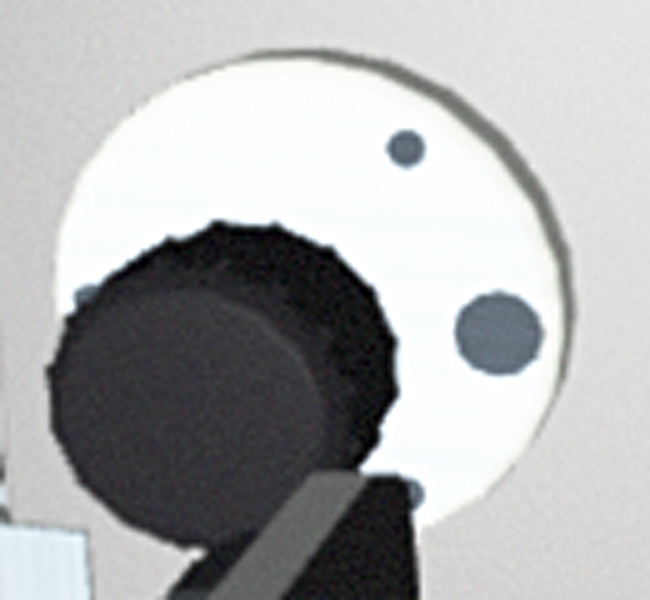

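```bash
python3 - <<'E'
from bench import *
print(job_done())
E
```

```text
the job is handed in; nothing more can be done
None
```

I closed the case and handed the job in at about 21 s of the 72 s allowed. The inner flap went down first, then the outer flap over it. I then turned the knob clockwise to the notch, about 105° (1.84 rad) from its start, and let it go.

**Flaps:** I pressed each one to its stop, at 22 N for the inner and 29 N for the outer. The fingertips stopped at about 101 mm and 107 mm, close to the closed heights of 101 and 107.5 mm. The last pictures show both lying flat.

**Lock:** The turning torque held at about 0.1 N m, dipped to about -0.03 N m, and rose to 0.14 N m once past the middle. I turned back about 1° before letting go. In the last wrist picture nothing stands up above the lock cover.
- **Pin not measured:** I judged the pin's drop from how it looks, not from a reading. It shows as a dark disc about 14 mm across, wider than its 10 mm head. I took that to be the rim with the head flush inside it.
- **Weak dip:** The dip was small, about 0.13 N m against roughly 0.04 N m of noise. The change in the side pictures agrees with it.

**Clearances:** At the end the gripper was open, clear of everything, and read no contact force. I kept well away from the bottles and the timer but did not re-measure their positions.

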